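# Hang the dial thermo-hygrometer on its locking stand

## Task

Pick up the small dial thermo-hygrometer that stands on the bench and hang it back on the lab stand, dial facing outward, away from the stand's rod: work the keyhole in its back over the headed stud, press it back against the spring-loaded lock pin, and slide it down until the neck of the stud is fully home in the slot and the pin has snapped out into the keyhole. The clamp was moved by hand, so find the height of the stud yourself, go gently (never press it against the stand with more than about 2.5 kg of force), do not let the gauge fall over, and leave the other things on the bench where they are.

Things in the scene. Friction and masses are not known exactly. Their poses are not given: they have to be found in the camera images.
- gauge: Dial thermo-hygrometer: white plastic case 28 mm thick (x), 58 wide (y), 86 high (z), about 0.2 kg, standing on its foot. Origin: centre of the underside. The round dial (53 mm across, white with black ticks and pointer, silver rim) is on the -x face; the +x face, 14 mm from the origin, is the flat back with the keyhole. Held across its 58 mm width, front and back stay free.
- keyhole (a point): On the gauge's back surface, mid-width, 46 mm above its underside: centre of the keyhole's entry hole (14 x 14 mm); axes as the gauge's. From it an 8 mm wide slot runs straight up, closed at the top: fully home, the stud's axis lies 12 mm above this point. The back panel is 4 mm thick, with a 10 mm deep cavity behind it.
- dial (a point): Centre of the dial on the gauge's front surface, 50 mm above its underside; the dial faces the gauge's -x.
- stand: Lab support stand, fixed. Base plate 200 (x) x 130 (y) x 16 mm; origin: centre of its underside; z up; -x is outward, the side where the gauge hangs (roughly toward the robot). A 12 mm rod stands at x = +65 mm, top at 251 mm. A boss-head clamp on the rod carries an arm toward -x that ends in an upright steel hanger plate, 36 mm wide and 4 mm thick. The clamp does not give.
- plumb (a point): Point of the stand, on top of its base (16 mm above the bench), straight below the middle of the hanger plate's outer face; axes as the stand's. From that face the headed stud stands out to -x, straight above this point. The clamp was set by hand: the stud's axis lies anywhere from 120 to 200 mm above the bench; this is not measured, find it by touch or sight.
- rod_foot (a point): Foot of the rod on the base, 85 mm behind the plate face. Stud: neck 5 mm diameter, 6.5 mm long from the plate face, then a flat round head 10 mm in diameter, 3 mm thick, bevelled in front, whose front is 9.5 mm from the plate face: the gauge's 4 mm panel has 2.5 mm of play behind the head. The plate reaches from 14 mm above to 48 mm below the stud's axis.
- lock_pin (a joint): Spring-loaded brass pin, 6 mm diameter, flat nose with a small bevel, in the hanger plate 12 mm below the stud's axis. Value in m: 0 = out (7 mm out of the plate face), 0.007 = pushed in flush. Spring 3 N when out, 6 N when flush. The gauge's back panel pushes it in as the stud's head enters the entry hole; when the gauge has slid down home it snaps out into the entry hole and locks.
- rack: Bystander: green tube rack 60 x 172 x 47 mm; origin at the centre of its underside.
- beaker: Bystander: clear plastic beaker 71 mm across, 94 mm high; origin at the centre of its underside.
- marker: Bystander: marker pen with red cap, 13 x 130 x 14 mm, lying; origin at the centre of its underside.
- timer: Bystander: white bench timer 58 x 72 x 21 mm; origin at the centre of its underside.
- tube: Bystander: microtube 17 x 39 x 13 mm, lying; origin at the centre of its underside.
Mind the look-alikes: they are no part of the job. Of the things that look like the gauge, the smallest one is meant.

How it is judged (in metres and radians):
On the way, in this order (a step that is already met when the one before it is completed fails the run):
1. the gauge is lifted clear of the bench (height (world z) of gauge above 0.03 m), for 0.2 s.
2. the gauge's back panel holds the lock pin pressed in by more than 3 mm (value of joint lock_pin above 0.003 m and contact force between gauge and stand above 1 N), for 0.1 s.
At the end, for the whole second after the job is handed in: The gauge hangs at rest on the stud, off the bench: back within 4.5 mm of the hanger plate, keyhole within 4 mm of its middle line, upright and square to the stand within 8 degrees, dial on the outward (-x) side, lock pin out (within 1.5 mm), snapped into the keyhole (x of keyhole in the frame of plumb between -0.0045 and 0.003 m and y of keyhole in the frame of plumb between -0.004 and 0.004 m and x of dial in the frame of plumb below -0.02 m and height (world z) of keyhole above 0.09 m and angle between the z axis of gauge and the z axis of stand, either way round below 0.14 rad and angle between the x axis of gauge and the x axis of stand, either way round below 0.14 rad and value of joint lock_pin below 0.0015 m and linear speed of gauge below 0.02 m/s); the robot touches nothing.
It fails at once if the gauge is pressed against the stand with more than 35 N (contact force between gauge and stand above 35 N).
It fails at once if the gauge falls over or is tipped by more than about 45 degrees (angle between gauge's own z axis and vertical above 0.8 rad).
It fails at once if a bystander is moved by more than 30 mm (distance of any of rack, beaker, marker, timer, tube from where it was at the start of the episode above 0.03 m).
It also fails if it takes over 54 s, if anything falls off the work surface, if the arm or the gripper's body presses on something with over 40 N, if the wrist force passes 120 N, or if a joint passes its speed limit or range.

## Robot

A 7-joint arm with a two-finger parallel gripper is mounted at the origin on a cart in front of the work surface, level with it; the furniture and walls round the work are solid. World frame = base frame: x ahead of the robot, y to its left, z up, the work surface at z = 0. Lengths are in mm, angles in rad, forces in N, time in s.
With the tool pointing down it reaches from about 400 to 875 mm from the base axis. Payload 4.4 kg.
Tool frame: the origin (TCP) lies on the centre line of the jaws, within the pads' length; the fingertips stand 11 mm ahead of it and the grasp point (between the pads) lies 8 mm behind it (ctrl.tips_ahead is the distance from the TCP to the fingertips, in mm); z points along the fingers, y is the line along which they close (so a half turn about z gives the same grasp; the last joint's range is limited). The gripper opens to 85 mm and grips with 20 to 120 N. Pads are 22 mm wide; open, the fingers measure 114 mm over their backs; the gripper's body (76 mm by 85 mm) begins 54 mm behind the grasp point. The pads swing forward as they close: fully open they stand 13 mm farther back than shut.
Start: joints at [-1.337, 0.628, 0.038, 1.517, -0.027, 0.996, -0.02], TCP at [191.94, 621.029, 242.313] pointing down, gripper open.
Joint ranges: [-3.06, 3.06], [-0.37, 2.12], [-1.25, 1.32], [0.18, 2.47], [-1.1, 4.24], [0.23, 1.98], [-2.94, 2.94]. Speed limits (rad/s): [2.57, 2.57, 3.14, 3.14, 3.14, 3.14, 3.14].

## Interface

Orientations are given as [roll, pitch, yaw] about the fixed x, y, z axes, in that order (R = Rz(yaw) Ry(pitch) Rx(roll)).
In Python, from cell import ctrl, eyes, job gives the robot as it stands. The module is installed in compiled form; this text tells all that it offers.
- The arm moves only by the tool carry_out, never from a script. Its argument "moves" is a list of rows, each an object of numbers: "tx", "ty", "tz": the shift along the tool's x, y, z as a fraction of full scale; "twist": the turn about the tool's z as a fraction of full scale; "fingers": the opening, from 0 (shut) to 1 (fully open). In form: [{"tx": .., "ty": .., "tz": .., "twist": .., "fingers": ..}, ...]. A call has 1 to 12 rows; each row shifts and turns the commanded pose from where the row before left it, along the tool's axes as they then stand; what a row does not reach is not made up. Full scale, the value 1, is 0.3 m for a shift and pi rad for a turn. A row lasts 1/8 s, in which the tool goes at most 62.5 mm and 10.7 degrees, less where a joint would pass 70% of its speed; a pose out of reach is approached as far as the arm can. A call with a number of a shift or a turn outside -1 to 1 is refused whole. A call with a gripper value outside its range is refused whole. The fingers move at their own pace and stop on an object; the grip force is fixed at half the most. Time passes only in rows, so rows that do not move let the fingers close. It gives the time, the measured TCP pose, the force, the opening and the grip force at its end, in the units of the state.
- ctrl.read_state(): the state, without advancing time (a new reading comes with each control period).
- eyes.get_image(name): name is "scene" or "top"; returns a dict with "color" (384x512x3 uint8, blue, green, red), "fovy" (degrees; the focal length in pixels is half the picture's height over the tangent of half this angle, whatever the lens; pixels are square), "cx", "cy" (the principal point, pixels), "world_from_camera" (4x4, takes a point from camera to world coordinates). Camera axes: x right, y up, looking along -z (the intrinsics and any distortion apply to the point x, -y, -z); pixel columns grow to the right and rows downward; lengths in mm; the calibration is good to about 2 mm. A picture is of the moment at which its call begins. There is no depth.
- job.finish_job(): hands the job in; it is judged then, once.
The state is a dict: "clock": time; "qpos": joint angles; "qd": joint speeds; "tau": joint torques, N m; "eef_pos": TCP position; "tool_rot": TCP orientation; "force": force on the tool from outside, world axes, zero at the start; "torque": the same for the moment, N m; "width": finger opening in mm; "gripper_force": force on a finger pad.
Only numpy, scipy, OpenCV 4.12 (cv2) and the standard library are available. Lean on these libraries where they do the work, as an engineer would, in place of code of your own. Each camera call takes 0.05 s, during which the arm holds its last target. There are 200 camera calls.

## Working session

There is one attempt and no reset: what is moved stays moved. The work goes in short steps, Python scripts to look and compute and a tool call to move; the robot and the scene stay as the last step left them, time stands still between calls to the robot, and variables do not carry over. Pictures are saved under pics/ and viewed, at most 10 in all, crops included, and the job is handed in when it is done.

Besides the shell and the picture viewer there is one more tool, called after "Emit:" as name([rows], argument=value, ...), one row to a line, values as JSON. carry_out: Moves the arm, as the interface text tells. Its arguments: {"type":"object","properties":{"moves":{"type":"array","items":{"type":"object","properties":{"tx":{"type":"number","minimum":-1,"maximum":1},"ty":{"type":"number","minimum":-1,"maximum":1},"tz":{"type":"number","minimum":-1,"maximum":1},"twist":{"type":"number","minimum":-1,"maximum":1},"fingers":{"type":"number"}}}}},"required":["moves"]}

```bash
mkdir -p pics; python3 - <<'E'
from cell import ctrl, eyes
import cv2
s=ctrl.read_state();print({k:s[k] for k in('clock','eef_pos','tool_rot','width','force')},ctrl.tips_ahead)
for n in('scene','top'):
    d=eyes.get_image(n);cv2.imwrite(f'pics/{n}0.png',d['color']);print(n,{k:d[k] for k in d if k!='color'})
E
```

```text
{'clock': 0.0, 'eef_pos': array([191.74740672, 620.42017089, 241.39363018]), 'tool_rot': array([-3.13966726e+00, -7.12085122e-07,  2.84174355e+00]), 'width': 85.34850457155777, 'force': array([-0.12636795, -0.39863343,  0.05886371])} 11.0
scene {'fovy': 47.0303240086167, 'cx': 254.96175417556816, 'cy': 191.19070508762715, 'world_from_camera': array([[ 7.01358665e-01,  4.43231752e-01, -5.58248724e-01,
        -7.54601961e+01],
       [-7.12786582e-01,  4.42246659e-01, -5.44383303e-01,
        -7.08766502e+02],
       [ 5.59566810e-03,  7.79720146e-01,  6.26103172e-01,
         8.04818964e+02],
       [ 0.00000000e+00,  0.00000000e+00,  0.00000000e+00,
         1.00000000e+00]])}
top {'fovy': 52.72498033169384, 'cx': 255.6345811323482, 'cy': 190.8642460992287, 'world_from_camera': array([[ 2.54820198e-02,  9.96539041e-01, -7.91239930e-02,
         4.95929411e+02],
       [-9.99670028e-01,  2.56585170e-02,  1.21458171e-03,
        -1.26981316e+02],
       [ 3.24058241e-03,  7.90669343e-02,  9.96864042e-01,
         1.09852171e+03],
       [ 0.00000000e+00,  0.00000000e+00,  0.00000000e+00,
         1.00000000e+00]])}
```

View pics/scene0.png

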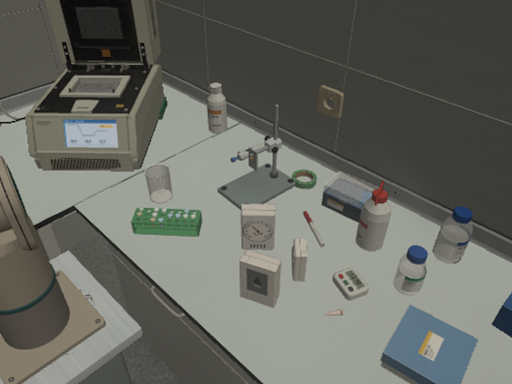

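View pics/top0.png

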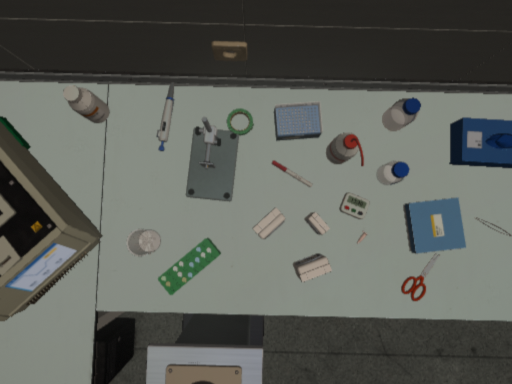

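Candidates are the white boxes at top-view pixels (269,223), (318,223) and (313,268). The smallest is (318,223), which is (300,260) in the scene view. The stand plate is at top (213,163). Next I'll view enlarged crops.

```bash
python3 - <<'E'
import cv2,numpy as np
s=cv2.imread('pics/scene0.png');t=cv2.imread('pics/top0.png')
def c(i,x,y,w,h,k): return cv2.resize(i[y:y+h,x:x+w],(w*k,h*k),interpolation=cv2.INTER_CUBIC)
a=np.hstack([c(s,270,225,60,75,4)[:300],c(s,215,100,85,75,4)[:,:340]])
b=np.hstack([c(t,295,205,50,50,5)[:250],c(t,180,110,66,50,5)])
W=max(a.shape[1],b.shape[1]);p=lambda q:cv2.copyMakeBorder(q,0,0,0,W-q.shape[1],0)
cv2.imwrite('pics/z0.png',np.vstack([p(a),p(b)]))
E
```

```text
(no output)
```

View pics/z0.png

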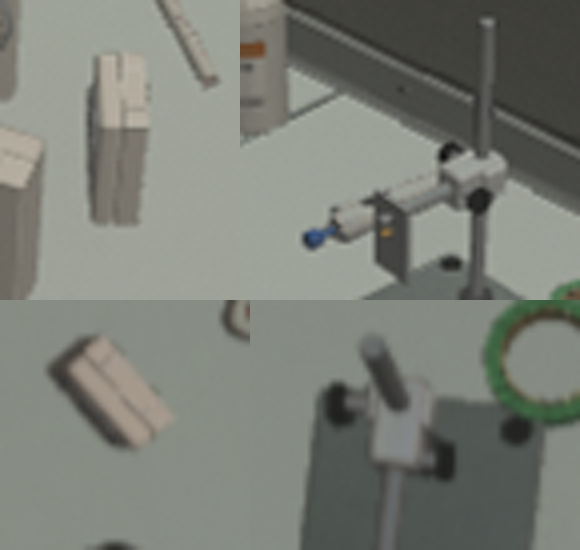

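```bash
cat > h.py <<'E'
import cv2,numpy as np
from cell import eyes,ctrl
def cam(n):
    d=eyes.get_image(n);return d
def ray(d,u,v):
    f=d['color'].shape[0]/2/np.tan(np.radians(d['fovy'])/2);M=d['world_from_camera']
    r=M[:3,:3]@np.array([(u-d['cx'])/f,-(v-d['cy'])/f,-1]);return M[:3,3],r
def onz(d,u,v,z):
    o,r=ray(d,u,v);return o+r*(z-o[2])/r[2]
def proj(d,p):
    f=d['color'].shape[0]/2/np.tan(np.radians(d['fovy'])/2);M=d['world_from_camera']
    c=M[:3,:3].T@(np.array(p,float)-M[:3,3]);return np.array([d['cx']-f*c[0]/c[2],d['cy']+f*c[1]/c[2]])
def zoom(i,x,y,w,h,k,inter=cv2.INTER_CUBIC): return cv2.resize(i[y:y+h,x:x+w],(w*k,h*k),interpolation=inter)
E
python3 - <<'E'
from h import *
s=cam('scene');t=cam('top');I=t['color'].astype(int)
# gauge top face: warm (R-B) mask
w=((I[...,2]-I[...,0])>6).astype(np.uint8)
m=np.zeros_like(w);m[208:238,303:334]=w[208:238,303:334]
cs,_=cv2.findContours(m,0,2);c=max(cs,key=cv2.contourArea)
r=cv2.minAreaRect(c);print('gauge rect',r,cv2.contourArea(c))
b=cv2.boxPoints(r);P=np.array([onz(t,*q,86)[:2] for q in b]);print(P,P.mean(0))
for i in range(2): e=P[i+1]-P[i];print(np.linalg.norm(e),np.degrees(np.arctan2(e[1],e[0])))
# stand base
print(I[180,200],I[180,225],I[180,260])
g=cv2.cvtColor(t['color'],6);
m=np.zeros_like(g);m[120:205,180:250]=(g[120:205,180:250]<g[180,215]+18)*255
cv2.imwrite('pics/m.png',np.hstack([zoom(t['color'],180,115,70,95,5),cv2.cvtColor(zoom(m,180,115,70,95,5,0),8)]))
# brass
S=s['color'].astype(int)[140:180,235:270];o=(S[...,2]-S[...,0])
ys,xs=np.where(o>35);print('brass',xs.mean()+235,ys.mean()+140,len(xs),xs+235,ys+140)
a=np.hstack([zoom(s['color'],285,230,32,56,10),zoom(s['color'],232,138,38,56,10)])
cv2.imwrite('pics/z1.png',a)
E
```

```text
gauge rect ((317.5000305175781, 222.50003051757812), (25.45584487915039, 12.727922439575195), 45.0) 270.5
[[ 508.56570746 -256.13475351]
 [ 532.6273858  -279.29003581]
 [ 486.98117661 -326.81669519]
 [ 463.09060141 -303.65216608]] [ 497.81621782 -291.47341265]
33.393584149723175 -43.900261908771334
65.89658386799337 -133.84379179892318
[81 86 79] [86 89 82] [131 140 134]
brass 251.2 157.6 5 [251 252 250 251 252] [157 157 158 158 158]
```

View pics/z1.png

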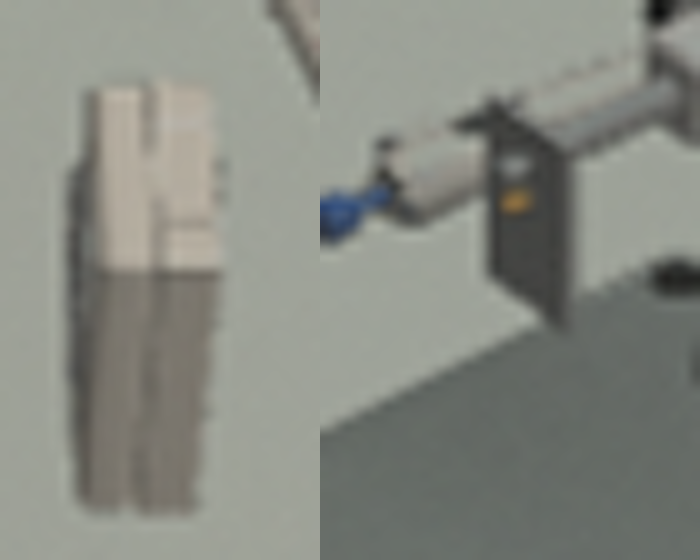

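View pics/m.png

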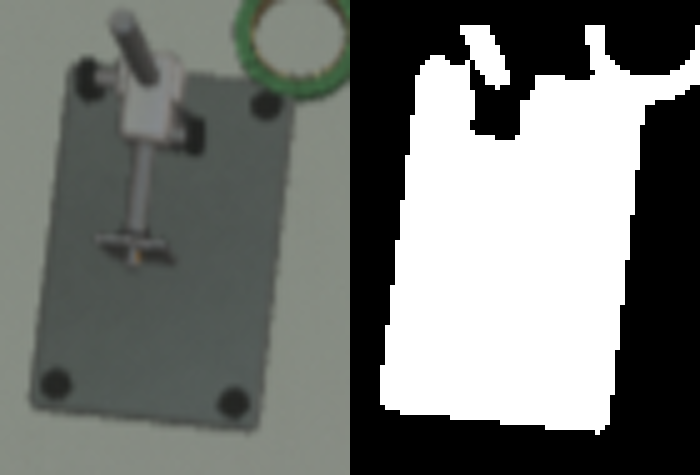

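```bash
python3 - <<'E'
from h import *
s=cam('scene');t=cam('top');k=8
g=t['color'].astype(np.float32)
def up(x0,y0,w,h): return cv2.resize(g[y0:y0+h,x0:x0+w],(w*k,h*k),interpolation=cv2.INTER_CUBIC)
x0,y0=296,204;U=up(x0,y0,44,40)
R=U[...,2];print('bg R',np.median(R),'max',R.max())
W=U[...,2]-U[...,0];m=((R>160)&(W>8)).astype(np.uint8);m=cv2.morphologyEx(m,cv2.MORPH_CLOSE,np.ones((9,9)))
for thr in(150,160,170):
    m=((R>thr)&(W>8)).astype(np.uint8);m=cv2.morphologyEx(m,cv2.MORPH_CLOSE,np.ones((13,13)))
    cs,_=cv2.findContours(m,0,2);c=max(cs,key=cv2.contourArea).reshape(-1,2)
    P=np.array([onz(t,(q[0]+.5)/k-.5+x0,(q[1]+.5)/k-.5+y0,86)[:2] for q in c],np.float32)
    r=cv2.minAreaRect(P);M=cv2.moments(P.reshape(-1,1,2))
    a=.5*np.degrees(np.arctan2(2*M['mu11'],M['mu20']-M['mu02']));print(thr,r,'centroid',M['m10']/M['m00'],M['m01']/M['m00'],'long axis',a)
# base
x0,y0=180,115;U=up(x0,y0,70,95);G=U.mean(2)
def w(q,z=16): return onz(t,(q[0]+.5)/k-.5+x0,(q[1]+.5)/k-.5+y0,z)[:2]
def fit(p): 
    vx,vy,a,b=cv2.fitLine(np.array(p,np.float32),cv2.DIST_HUBER,0,.01,.01).ravel();return np.array([a,b]),np.array([vx,vy])
L=[];Rr=[];B=[]
for v in range(35*k,75*k,4):
    d=np.where(G[v]<110)[0];L.append(w((d.min(),v)))
    d=d[d<58*k]; Rr.append(w((d.max(),v)))
for u in range(12*k,46*k,4):
    d=np.where(G[40*k:,u]<110)[0];B.append(w((u,d.max()+40*k)))
l,r_,b=map(fit,(L,Rr,B))
for f in(l,r_,b): print(f[0],np.degrees(np.arctan2(f[1][1],f[1][0])))
n=np.array([-l[1][1],l[1][0]]);print('width',(r_[0]-l[0])@n)
def X(a,b):
    q=np.linalg.solve(np.c_[a[1],-b[1]],b[0]-a[0]);return a[0]+q[0]*a[1]
c=(X(l,b)+X(r_,b))/2;ax=(l[1]*np.sign(l[1][0])+r_[1]*np.sign(r_[1][0]));ax/=np.linalg.norm(ax)
print('front mid',c,'axis',np.degrees(np.arctan2(ax[1],ax[0])))
o=c+100*ax;print('origin',o,'plumb',o-20*ax,'rodfoot',o+65*ax)
# heights: scene ray closest to vertical line
pl=o-20*ax
for nm,(u,v),off in(('head',(251.3,154.5),9.5),('pin',(251.35,157.7),7)):
    q=pl-off*ax;O,d=ray(s,u,v)
    # intersect with vertical plane of stand face
    N=np.r_[ax,0];p=O+d*((np.r_[q,0]-O)@N)/(d@N);print(nm,p,'lateral',(p[:2]-q)@[-ax[1],ax[0]])
for z in(140,160,180): print(z,'head in top',proj(t,np.r_[pl-9.5*ax,z]))
E
```

```text
bg R 135.38632 max 167.20605
150 ((496.6725158691406, -295.85467529296875), (55.93449783325195, 24.21649742126465), 42.10039138793945) centroid 496.76567483782964 -295.8369662139739 long axis 42.475077492863434
160 ((496.95050048828125, -295.4244079589844), (52.786399841308594, 21.40363311767578), 41.86283493041992) centroid 496.4229146213542 -296.7167923740185 long axis 41.94077131446839Traceback (most recent call last):
  File "<stdin>", line 10, in <module>
ValueError: max() iterable argument is empty
```

```bash
cat > st.py <<'E'
from h import *
s=cam('scene');t=cam('top');k=8
g=t['color'].astype(np.float32)
x0,y0=180,115;U=cv2.resize(g[y0:y0+95,x0:x0+70],(70*k,95*k),interpolation=cv2.INTER_CUBIC);G=U.mean(2)
def w(q,z=16): return onz(t,(q[0]+.5)/k-.5+x0,(q[1]+.5)/k-.5+y0,z)[:2]
def fit(p): 
    vx,vy,a,b=cv2.fitLine(np.array(p,np.float32),cv2.DIST_HUBER,0,.01,.01).ravel();return np.array([a,b]),np.array([vx,vy])
L=[];Rr=[];B=[]
for v in range(35*k,75*k,4):
    d=np.where(G[v]<110)[0];L.append(w((d.min(),v)))
    d=d[d<58*k]; Rr.append(w((d.max(),v)))
for u in range(12*k,46*k,4):
    d=np.where(G[40*k:,u]<110)[0];B.append(w((u,d.max()+40*k)))
l,r_,b=map(fit,(L,Rr,B))
for f in(l,r_,b): print(f[0],np.degrees(np.arctan2(f[1][1],f[1][0])))
n=np.array([-l[1][1],l[1][0]]);print('width',(r_[0]-l[0])@n)
def X(a,b):
    q=np.linalg.solve(np.c_[a[1],-b[1]],b[0]-a[0]);return a[0]+q[0]*a[1]
c=(X(l,b)+X(r_,b))/2;ax=(l[1]*np.sign(l[1][0])+r_[1]*np.sign(r_[1][0]));ax/=np.linalg.norm(ax)
print('front mid',c,'axis',np.degrees(np.arctan2(ax[1],ax[0])))
o=c+100*ax;print('origin',o,'plumb',o-20*ax,'rodfoot',o+65*ax)
pl=o-20*ax
for nm,(u,v),off in(('head',(251.3,154.5),9.5),('pin',(251.35,157.7),7),('platetopL',(249.3,148),0),('platebotR',(256.3,170.6),0)):
    q=pl-off*ax;O,d=ray(s,u,v)
    N=np.r_[ax,0];p=O+d*((np.r_[q,0]-O)@N)/(d@N);print(nm,p,'lateral',(p[:2]-q)@[-ax[1],ax[0]])
for z in(140,160,180): print(z,'head in top',proj(t,np.r_[pl-9.5*ax,z]))
E
python3 st.py
```

```text
[627.0471    64.158745] -4.517765
[641.26685 -68.46598] -4.6678166
[554.7743    -3.014936] 85.51468
width -131.09259
front mid [555.33984    4.194008] axis -4.592791
origin [655.01874   -3.813343] plumb [635.08295    -2.2118728] rodfoot [719.81      -9.018122]
head [624.83865906 -11.09627875 137.75854898] lateral -9.676175002373796
pin [627.54759509  -8.59524582 124.81554745] lateral -6.966256620160523
platetopL [635.86992345   7.58474588 144.83721042] lateral 9.828177525636203
platebotR [633.49166204 -22.02085862  85.32298345] lateral -19.87279848846576
140 head in top [205.36687845 168.12817437]
160 head in top [204.3336699  167.00102078]
180 head in top [203.25595825 165.82531763]
```

```bash
python3 - <<'E'
from h import *
s=cam('scene');t=cam('top')
def tri(a,b):
    o1,d1=ray(s,*a);o2,d2=ray(t,*b);d1/=np.linalg.norm(d1);d2/=np.linalg.norm(d2)
    k=np.linalg.lstsq(np.c_[d1,-d2],o2-o1,rcond=None)[0];p,q=o1+k[0]*d1,o2+k[1]*d2;return (p+q)/2,np.linalg.norm(p-q)
for n,a,b in(('tl',(249,147.3),(198.9,162.7)),('tr',(257,152.5),(214,164.2)),('head',(251.3,154.3),(206.5,165.5))): print(n,tri(a,b))
cv2.imwrite('pics/z2.png',np.hstack([zoom(t['color'],192,152,30,24,13),zoom(s['color'],242,140,22,36,16)[:312*1][:312]])) if 0 else None
A=zoom(t['color'],192,154,30,22,12);B=zoom(s['color'],243,142,20,33,16)
A=cv2.copyMakeBorder(A,0,max(0,B.shape[0]-A.shape[0]),0,0,0);cv2.imwrite('pics/z2.png',np.hstack([A,B]))
E
```

```text
tl (array([639.31245321,  13.92588744, 142.58478713]), np.float64(2.4204539935232607))
tr (array([635.08019328, -22.92825517, 144.9756731 ]), np.float64(0.6598325945359456))
head (array([633.5523909 ,  -2.66293542, 130.2344601 ]), np.float64(0.3514862391031907))
```

View pics/z2.png

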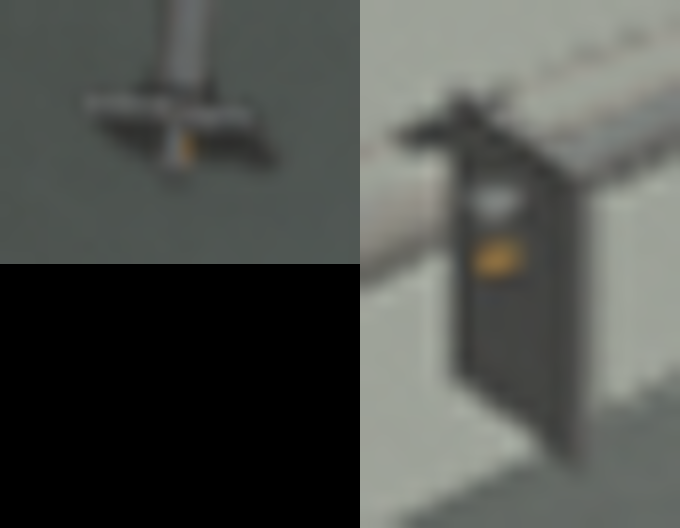

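```bash
python3 - <<'E'
from h import *
s=cam('scene');t=cam('top')
def tri(a,b):
    o1,d1=ray(s,*a);o2,d2=ray(t,*b);d1/=np.linalg.norm(d1);d2/=np.linalg.norm(d2)
    k=np.linalg.lstsq(np.c_[d1,-d2],o2-o1,rcond=None)[0];p,q=o1+k[0]*d1,o2+k[1]*d2;return ((p+q)/2).round(1),np.linalg.norm(p-q).round(1)
for n,a,b in(('tl',(248.75,148.7),(198.6,162.6)),('tr',(255.2,153.2),(212.5,163.6)),('head',(250.9,154.),(205.9,166)),('pin',(251.06,157.6),(206.7,166))): print(n,tri(a,b))
# scene projections for hypothesised stud heights, plumb at two candidate y
for z in(135,140,145,150):
  for y in (-3,0):
    for x in (634,):
      print(z,y,'head',proj(s,(x-9.5,y,z)).round(1),'pin',proj(s,(x-7,y,z-12)).round(1),'TL',proj(s,(x,y+18,z+14)).round(1),'TR',proj(s,(x-2,y-18,z+14)).round(1),'BL',proj(s,(x,y+18,z-48)).round(1),'BR',proj(s,(x-2,y-18,z-48)).round(1),'topL',proj(t,(x+2,y+18,z+14)).round(1),'topR',proj(t,(x+1,y-18,z+14)).round(1),'top head',proj(t,(x-8,y,z)).round(1))
E
```

```text
tl (array([640.3,  15.7, 136.8]), np.float64(2.1))
tr (array([636.1, -17.4, 139.7]), np.float64(3.9))
head (array([632.4,  -1.6, 131.3]), np.float64(0.5))
pin (array([633.8,  -1.7, 118.7]), np.float64(0.6))
135 -3 head [249.1 154.2] pin [249.8 157.5] TL [246.9 145.9] TR [255.8 151.4] BL [247.  164.5] BR [255.7 170.2] topL [198.4 163.3] topR [213.  164.1] top head [206.2 168.3]
135 0 head [248.3 153.8] pin [249.  157.1] TL [246.1 145.5] TR [255. 151.] BL [246.3 164.1] BR [254.9 169.7] topL [197.2 163.3] topR [211.7 164. ] top head [205.  168.2]
140 -3 head [249.1 152.7] pin [249.8 156. ] TL [246.9 144.4] TR [255.8 149.8] BL [247.  163.1] BR [255.7 168.7] topL [198.1 163. ] topR [212.7 163.8] top head [206. 168.]
140 0 head [248.3 152.2] pin [249.  155.5] TL [246.1 143.9] TR [255.  149.4] BL [246.3 162.7] BR [254.9 168.3] topL [196.9 163. ] topR [211.5 163.7] top head [204.8 168. ]
145 -3 head [249.1 151.1] pin [249.7 154.5] TL [246.9 142.8] TR [255.8 148.3] BL [247.  161.6] BR [255.7 167.2] topL [197.8 162.7] topR [212.5 163.5] top head [205.7 167.7]
145 0 head [248.3 150.7] pin [249. 154.] TL [246.1 142.4] TR [255.  147.8] BL [246.2 161.2] BR [254.9 166.8] topL [196.6 162.6] topR [211.3 163.4] top head [204.5 167.7]
150 -3 head [249.1 149.6] pin [249.7 152.9] TL [246.9 141.2] TR [255.9 146.7] BL [247.  160.1] BR [255.7 165.7] topL [197.5 162.4] topR [212.3 163.2] top head [205.5 167.4]
150 0 head [248.3 149.1] pin [249.  152.5] TL [246.1 140.8] TR [255.  146.2] BL [246.2 159.7] BR [254.9 165.3] topL [196.3 162.3] topR [211.1 163.1] top head [204.3 167.4]
```

The small gauge is centred at about (497,-296) with its width axis at 42°. The stud is at about y -2, z 131–134, with the plate face at x≈640. I'll bring the arm over at a raised height.

Emit:
carry_out([
  {"tz":-0.2},
  {"tx":-0.103,"ty":-0.1483},
  {"tx":-0.103,"ty":-0.1483},
  {"tx":-0.103,"ty":-0.1483},
  {"tx":-0.103,"ty":-0.1483},
  {"tx":-0.103,"ty":-0.1483},
  {"tx":-0.103,"ty":-0.1483},
  {"tx":-0.1325,"ty":-0.1125},
  {"tx":-0.1325,"ty":-0.1125},
  {"tx":-0.1325,"ty":-0.1125},
  {"tx":-0.1325,"ty":-0.1125},
  {"tx":-0.1325,"ty":-0.1125},
])

```text
validation failed for argument at $.mo...
```

Emit:
carry_out([
  {"tx":0,"ty":0,"tz":-0.2,"twist":0,"fingers":1},
  {"tx":-0.103,"ty":-0.1483,"tz":0,"twist":0,"fingers":1},
  {"tx":-0.103,"ty":-0.1483,"tz":0,"twist":0,"fingers":1},
  {"tx":-0.103,"ty":-0.1483,"tz":0,"twist":0,"fingers":1},
  {"tx":-0.103,"ty":-0.1483,"tz":0,"twist":0,"fingers":1},
  {"tx":-0.103,"ty":-0.1483,"tz":0,"twist":0,"fingers":1},
  {"tx":-0.103,"ty":-0.1483,"tz":0,"twist":0,"fingers":1},
  {"tx":-0.1325,"ty":-0.1125,"tz":0,"twist":0,"fingers":1},
  {"tx":-0.1325,"ty":-0.1125,"tz":0,"twist":0,"fingers":1},
  {"tx":-0.1325,"ty":-0.1125,"tz":0,"twist":0,"fingers":1},
  {"tx":-0.1325,"ty":-0.1125,"tz":0,"twist":0,"fingers":1},
  {"tx":-0.1325,"ty":-0.1125,"tz":0,"twist":0,"fingers":1},
])

```text
clock: 2.1
eef_pos: [431.2, 89.9, 302.7]
tool_rot: [3.141, 0.001, 2.842]
force: [1.1, 1.3, -0.3]
width: 85.7
gripper_force: 0.0
```

Emit:
carry_out([
  {"tx":-0.0843,"ty":-0.1662,"tz":0,"twist":0,"fingers":1},
  {"tx":-0.0843,"ty":-0.1662,"tz":0,"twist":0,"fingers":1},
  {"tx":-0.0843,"ty":-0.1662,"tz":0,"twist":0,"fingers":1},
  {"tx":-0.0843,"ty":-0.1662,"tz":0,"twist":0,"fingers":1},
  {"tx":-0.0843,"ty":-0.1662,"tz":0,"twist":0,"fingers":1},
  {"tx":-0.0843,"ty":-0.1662,"tz":0,"twist":0,"fingers":1},
  {"tx":-0.0843,"ty":-0.1662,"tz":0,"twist":0,"fingers":1},
  {"tx":0,"ty":0,"tz":0,"twist":0.0424,"fingers":1},
  {"tx":0,"ty":0,"tz":0,"twist":0.0424,"fingers":1},
  {"tx":0,"ty":0,"tz":0,"twist":0.0424,"fingers":1},
  {"tx":0,"ty":0,"tz":0,"twist":0.0424,"fingers":1},
  {"tx":0,"ty":0,"tz":0,"twist":0,"fingers":1},
])

```text
clock: 3.6
eef_pos: [496.4, -294.3, 302.3]
tool_rot: [-3.141, -0.0, 2.311]
force: [-0.3, 0.3, -0.5]
width: 85.5
gripper_force: 0.0
```

```bash
cat > go.py <<'E'
# usage: go.py x y z yawdeg -> total tool-frame shift in full-scale units
import sys;from h import *
s=ctrl.read_state();p=np.array(s['eef_pos']);yaw=s['tool_rot'][2];T=np.array([float(a) for a in sys.argv[1:4]]);d=T-p
x=np.array([np.cos(yaw),np.sin(yaw)]);y=np.array([np.sin(yaw),-np.cos(yaw)])
print('clock',s['clock'],'pos',p.round(2),'yaw',np.degrees(yaw).round(2),'rot',np.round(s['tool_rot'],4),'F',np.round(s['force'],1),'q7',round(s['qpos'][6],2),'w',round(s['width'],1))
dy=(np.degrees(yaw)-float(sys.argv[4])+180)%360-180
print('mm',(d[:2]@x).round(1),(d[:2]@y).round(1),(-d[2]).round(1),'units',(d[:2]@x/300).round(4),(d[:2]@y/300).round(4),(-d[2]/300).round(4),'twist',(dy/180).round(4))
E
python3 go.py 496.8 -295.9 53 132.3
```

```text
clock 3.6 pos [ 496.4  -294.28  302.26] yaw 132.39 rot [-3.1413 -0.      2.3106] F [-0.3  0.3 -0.5] q7 1.49 w 85.5
mm -1.5 -0.8 249.3 units -0.0049 -0.0027 0.8309 twist 0.0005
```

Emit:
carry_out([
  {"tx":-0.0049,"ty":-0.0027,"tz":0.18,"twist":0,"fingers":1},
  {"tx":0,"ty":0,"tz":0.18,"twist":0,"fingers":1},
  {"tx":0,"ty":0,"tz":0.18,"twist":0,"fingers":1},
  {"tx":0,"ty":0,"tz":0.11,"twist":0,"fingers":1},
  {"tx":0,"ty":0,"tz":0.09,"twist":0,"fingers":1},
  {"tx":0,"ty":0,"tz":0.091,"twist":0,"fingers":1},
  {"tx":0,"ty":0,"tz":0,"twist":0,"fingers":1},
])

```text
clock: 4.47
eef_pos: [495.6, -295.1, 51.4]
tool_rot: [-3.141, -0.004, 2.311]
force: [-0.4, 0.0, 0.8]
width: 85.3
gripper_force: 0.0
```

Emit:
carry_out([
  {"tx":0,"ty":0,"tz":0,"twist":0,"fingers":0.6},
  {"tx":0,"ty":0,"tz":0,"twist":0,"fingers":0.5},
  {"tx":0,"ty":0,"tz":0,"twist":0,"fingers":0.5},
  {"tx":0,"ty":0,"tz":0,"twist":0,"fingers":0.4},
  {"tx":0,"ty":0,"tz":0,"twist":0,"fingers":0.4},
  {"tx":0,"ty":0,"tz":0,"twist":0,"fingers":0.4},
])

```text
clock: 5.22
eef_pos: [497.7, -296.7, 54.5]
tool_rot: [3.141, 0.003, 2.309]
force: [0.2, 0.5, 6.6]
width: 57.4
gripper_force: 64.9
```

Emit:
carry_out([
  {"tx":0,"ty":0,"tz":-0.05,"twist":0,"fingers":0.4},
  {"tx":0,"ty":0,"tz":-0.12,"twist":0,"fingers":0.4},
  {"tx":0,"ty":0,"tz":-0.15,"twist":0,"fingers":0.4},
  {"tx":0,"ty":0,"tz":-0.15,"twist":0,"fingers":0.4},
  {"tx":0,"ty":0,"tz":0,"twist":-0.0479,"fingers":0.4},
  {"tx":0,"ty":0,"tz":0,"twist":-0.0479,"fingers":0.4},
  {"tx":0,"ty":0,"tz":0,"twist":-0.0479,"fingers":0.4},
  {"tx":0,"ty":0,"tz":0,"twist":-0.0479,"fingers":0.4},
  {"tx":0,"ty":0,"tz":0,"twist":-0.0478,"fingers":0.4},
  {"tx":0,"ty":0,"tz":0,"twist":0,"fingers":0.4},
  {"tx":0,"ty":0,"tz":0,"twist":0,"fingers":0.4},
])

```text
clock: 6.6
eef_pos: [496.5, -296.0, 194.3]
tool_rot: [-3.142, -0.0, 3.058]
force: [0.8, -0.2, -1.9]
width: 57.3
gripper_force: 64.7
```

```bash
python3 go.py 496.8 -295.9 200 175.4; python3 - <<'E'
from h import *
s=cam('scene');t=cam('top')
A=zoom(s['color'],230,130,130,150,4);B=zoom(t['color'],290,200,60,60,4)
B=cv2.copyMakeBorder(B,0,A.shape[0]-B.shape[0],0,0,0);cv2.imwrite('pics/z3.png',np.hstack([A,B]))
E
```

```text
clock 6.6 pos [ 496.46 -296.02  194.28] yaw 175.24 rot [-3.1416e+00 -2.0000e-04  3.0584e+00] F [ 0.8 -0.2 -1.9] q7 2.15 w 57.3
mm -0.3 0.2 -5.7 units -0.0011 0.0005 -0.0191 twist -0.0009
```

View pics/z3.png

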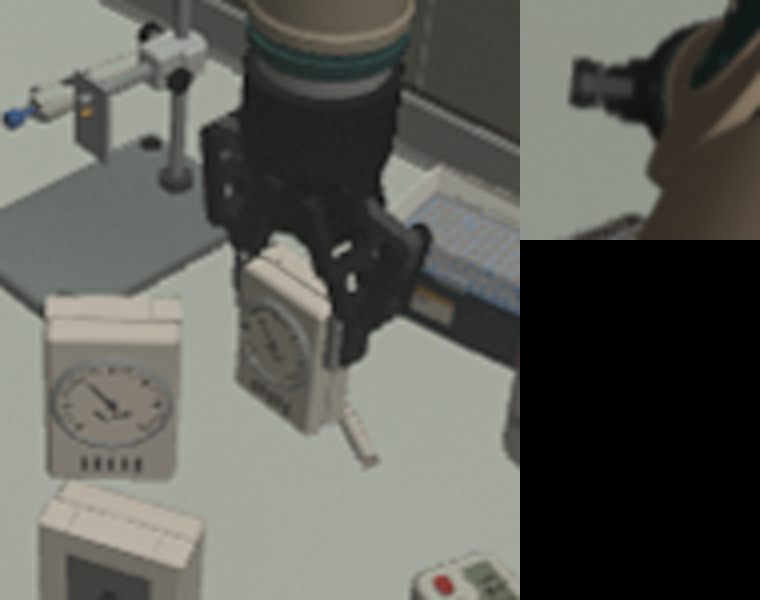

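The gauge is gripped upright, with the dial at (275,340) in the crop facing -x, so this orientation is right. I'll move it in front of the stand.

Emit:
carry_out([
  {"tx":-0.0382,"ty":0.1693,"tz":0,"twist":0,"fingers":0.4},
  {"tx":-0.0382,"ty":0.1693,"tz":0,"twist":0,"fingers":0.4},
  {"tx":-0.0382,"ty":0.1693,"tz":0,"twist":0,"fingers":0.4},
  {"tx":-0.0382,"ty":0.1693,"tz":0,"twist":0,"fingers":0.4},
  {"tx":-0.0382,"ty":0.1693,"tz":0,"twist":0,"fingers":0.4},
  {"tx":-0.0382,"ty":0.1693,"tz":0,"twist":0,"fingers":0.4},
  {"tx":0,"ty":0,"tz":0.09,"twist":-0.0009,"fingers":0.4},
  {"tx":0,"ty":0,"tz":0.0877,"twist":0,"fingers":0.4},
  {"tx":0,"ty":0,"tz":0,"twist":0,"fingers":0.4},
  {"tx":0,"ty":0,"tz":0,"twist":0,"fingers":0.4},
])

```text
clock: 7.95
eef_pos: [590.4, 1.9, 141.5]
tool_rot: [-3.141, 0.001, 3.063]
force: [0.3, 0.3, -1.4]
width: 57.4
gripper_force: 65.0
```

```bash
python3 go.py 590 2 141 175.4; python3 - <<'E'
from h import *
s=cam('scene');t=cam('top');st=ctrl.read_state();p=np.array(st['eef_pos'])
a=np.radians(-4.6);X=np.array([np.cos(a),np.sin(a),0]);Y=np.array([-np.sin(a),np.cos(a),0]);Z=np.array([0,0,1])
b=p-54.5*Z
for n,q in dict(dial=b-14*X+50*Z,BL=b-14*X+29*Y,BR=b-14*X-29*Y,BRback=b+14*X-29*Y,TL=b-14*X+29*Y+86*Z,TRb=b+14*X-29*Y+86*Z).items(): print(n,proj(s,q).round(1),proj(t,q).round(1))
A=zoom(s['color'],205,120,65,100,6);B=zoom(t['color'],165,110,90,110,4)
h=max(A.shape[0],B.shape[0]);f=lambda q:cv2.copyMakeBorder(q,0,h-q.shape[0],0,0,0);cv2.imwrite('pics/z4.png',np.hstack([f(A),f(B)]))
E
```

```text
clock 7.95 pos [590.36   1.9  141.48] yaw 175.5 rot [-3.1414e+00  1.2000e-03  3.0631e+00] F [ 0.3  0.3 -1.4] q7 1.65 w 57.4
mm 0.4 0.1 0.5 units 0.0012 0.0002 0.0016 twist 0.0006
dial [234.7 159.7] [203.  187.7]
BL [228.5 170.1] [194.5 188.2]
BR [241.9 179.8] [216.5 190.5]
BRback [249.9 175.7] [217.7 180. ]
TL [227.5 143.7] [189.  185.1]
TRb [249.8 149.1] [214.4 176.1]
```

View pics/z4.png

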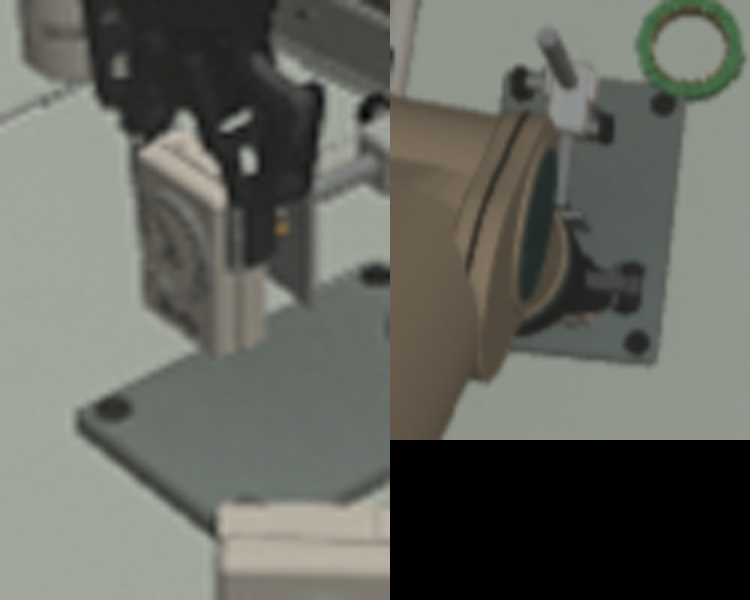

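The gauge sits within about 1 px of where I predicted it, so the calibration is good. I'll align it laterally and advance gently.

Emit:
carry_out([
  {"tx":-0.02,"ty":-0.002,"tz":0.0033,"twist":0.0003,"fingers":0.4},
  {"tx":-0.02,"ty":0,"tz":0,"twist":0,"fingers":0.4},
  {"tx":-0.01,"ty":0,"tz":0,"twist":0,"fingers":0.4},
  {"tx":-0.005,"ty":0,"tz":0,"twist":0,"fingers":0.4},
  {"tx":0,"ty":0,"tz":0,"twist":0,"fingers":0.4},
  {"tx":0,"ty":0,"tz":0,"twist":0,"fingers":0.4},
])

```text
clock: 8.8
eef_pos: [606.0, 0.3, 139.6]
tool_rot: [3.142, -0.0, 3.063]
force: [-0.1, 0.1, -1.7]
width: 56.9
gripper_force: 65.0
```

Emit:
carry_out([
  {"tx":-0.005,"ty":0,"tz":0,"twist":0,"fingers":0.4},
  {"tx":-0.005,"ty":0,"tz":0,"twist":0,"fingers":0.4},
  {"tx":0,"ty":0,"tz":0,"twist":0,"fingers":0.4},
  {"tx":0,"ty":0,"tz":0,"twist":0,"fingers":0.4},
])

```text
clock: 9.3
eef_pos: [609.1, 0.1, 139.7]
tool_rot: [3.142, -0.0, 3.063]
force: [0.6, 0.4, -1.6]
width: 57.4
gripper_force: 65.0
```

Emit:
carry_out([
  {"tx":-0.005,"ty":0,"tz":0,"twist":0,"fingers":0.4},
  {"tx":-0.005,"ty":0,"tz":0,"twist":0,"fingers":0.4},
  {"tx":0,"ty":0,"tz":0,"twist":0,"fingers":0.4},
  {"tx":0,"ty":0,"tz":0,"twist":0,"fingers":0.4},
])

```text
clock: 9.8
eef_pos: [612.1, -0.2, 139.7]
tool_rot: [3.142, -0.0, 3.063]
force: [-0.5, -0.6, -2.0]
width: 57.4
gripper_force: 65.0
```

Emit:
carry_out([
  {"tx":-0.005,"ty":0,"tz":0,"twist":0,"fingers":0.4},
  {"tx":0,"ty":0,"tz":0,"twist":0,"fingers":0.4},
  {"tx":0,"ty":0,"tz":0,"twist":0,"fingers":0.4},
])

```text
clock: 10.18
eef_pos: [613.6, -0.3, 139.7]
tool_rot: [3.142, -0.0, 3.063]
force: [0.5, -0.0, -2.5]
width: 57.7
gripper_force: 65.0
```

Emit:
carry_out([
  {"tx":-0.005,"ty":0,"tz":0,"twist":0,"fingers":0.4},
  {"tx":0,"ty":0,"tz":0,"twist":0,"fingers":0.4},
  {"tx":0,"ty":0,"tz":0,"twist":0,"fingers":0.4},
])

```text
clock: 10.55
eef_pos: [615.1, -0.4, 139.7]
tool_rot: [3.142, -0.0, 3.063]
force: [-0.0, 0.5, -1.8]
width: 57.1
gripper_force: 65.0
```

Emit:
carry_out([
  {"tx":-0.005,"ty":0,"tz":0,"twist":0,"fingers":0.4},
  {"tx":0,"ty":0,"tz":0,"twist":0,"fingers":0.4},
  {"tx":0,"ty":0,"tz":0,"twist":0,"fingers":0.4},
])

```text
clock: 10.92
eef_pos: [616.6, -0.5, 139.7]
tool_rot: [3.142, -0.0, 3.063]
force: [0.1, -0.5, -1.9]
width: 57.2
gripper_force: 65.0
```

Emit:
carry_out([
  {"tx":-0.005,"ty":0,"tz":0,"twist":0,"fingers":0.4},
  {"tx":0,"ty":0,"tz":0,"twist":0,"fingers":0.4},
  {"tx":0,"ty":0,"tz":0,"twist":0,"fingers":0.4},
])

```text
clock: 11.3
eef_pos: [617.8, -0.6, 139.6]
tool_rot: [3.142, -0.001, 3.063]
force: [-0.9, 0.3, -0.9]
width: 57.4
gripper_force: 64.9
```

Emit:
carry_out([
  {"tx":-0.004,"ty":0,"tz":0,"twist":0,"fingers":0.4},
  {"tx":0,"ty":0,"tz":0,"twist":0,"fingers":0.4},
  {"tx":0,"ty":0,"tz":0,"twist":0,"fingers":0.4},
])

```text
clock: 11.68
eef_pos: [618.7, -0.7, 139.5]
tool_rot: [3.142, -0.001, 3.063]
force: [-3.9, 0.1, -0.6]
width: 57.3
gripper_force: 65.0
```

Emit:
carry_out([
  {"tx":-0.004,"ty":0,"tz":0,"twist":0,"fingers":0.4},
  {"tx":0,"ty":0,"tz":0,"twist":0,"fingers":0.4},
  {"tx":0,"ty":0,"tz":0,"twist":0,"fingers":0.4},
])

```text
clock: 12.05
eef_pos: [620.2, -0.8, 139.5]
tool_rot: [-3.142, -0.001, 3.063]
force: [-3.6, -0.2, -0.1]
width: 57.8
gripper_force: 65.0
```

A constant force of about 3.6 N over 1.5 mm of travel looks like the pin spring, meaning the head is in the hole. I'll keep going.

Emit:
carry_out([
  {"tx":-0.004,"ty":0,"tz":0,"twist":0,"fingers":0.4},
  {"tx":0,"ty":0,"tz":0,"twist":0,"fingers":0.4},
  {"tx":0,"ty":0,"tz":0,"twist":0,"fingers":0.4},
])

```text
clock: 12.42
eef_pos: [621.5, -0.9, 139.6]
tool_rot: [3.142, -0.0, 3.063]
force: [-5.3, 1.1, -1.5]
width: 57.7
gripper_force: 65.0
```

Emit:
carry_out([
  {"tx":-0.004,"ty":0,"tz":0,"twist":0,"fingers":0.4},
  {"tx":0,"ty":0,"tz":0,"twist":0,"fingers":0.4},
  {"tx":0,"ty":0,"tz":0,"twist":0,"fingers":0.4},
])

```text
clock: 12.8
eef_pos: [622.6, -1.0, 139.6]
tool_rot: [3.142, -0.001, 3.063]
force: [-4.0, 0.8, -0.9]
width: 57.7
gripper_force: 65.0
```

Emit:
carry_out([
  {"tx":-0.004,"ty":0,"tz":0,"twist":0,"fingers":0.4},
  {"tx":0,"ty":0,"tz":0,"twist":0,"fingers":0.4},
  {"tx":0,"ty":0,"tz":0,"twist":0,"fingers":0.4},
])

```text
clock: 13.18
eef_pos: [623.5, -1.1, 139.5]
tool_rot: [3.142, -0.001, 3.063]
force: [-5.4, 0.0, -0.1]
width: 57.4
gripper_force: 65.0
```

Emit:
carry_out([
  {"tx":-0.004,"ty":0,"tz":0,"twist":0,"fingers":0.4},
  {"tx":0,"ty":0,"tz":0,"twist":0,"fingers":0.4},
  {"tx":0,"ty":0,"tz":0,"twist":0,"fingers":0.4},
])

```text
clock: 13.55
eef_pos: [624.5, -1.1, 139.5]
tool_rot: [3.142, -0.002, 3.063]
force: [-6.4, 0.4, -0.2]
width: 57.4
gripper_force: 65.0
```

Emit:
carry_out([
  {"tx":-0.003,"ty":0,"tz":0,"twist":0,"fingers":0.4},
  {"tx":0,"ty":0,"tz":0,"twist":0,"fingers":0.4},
  {"tx":0,"ty":0,"tz":0,"twist":0,"fingers":0.4},
])

```text
clock: 13.92
eef_pos: [624.7, -1.2, 139.5]
tool_rot: [3.141, -0.003, 3.063]
force: [-7.8, 0.7, 1.4]
width: 57.3
gripper_force: 65.3
```

The back is flush with the plate. Next I'll slide down.

Emit:
carry_out([
  {"tx":0,"ty":0,"tz":0.005,"twist":0,"fingers":0.4},
  {"tx":0,"ty":0,"tz":0.005,"twist":0,"fingers":0.4},
  {"tx":0,"ty":0,"tz":0,"twist":0,"fingers":0.4},
  {"tx":0,"ty":0,"tz":0,"twist":0,"fingers":0.4},
])

```text
clock: 14.42
eef_pos: [624.7, -1.2, 136.4]
tool_rot: [3.142, -0.003, 3.063]
force: [-7.8, 1.0, 0.9]
width: 57.5
gripper_force: 65.4
```

Emit:
carry_out([
  {"tx":0,"ty":0,"tz":0.005,"twist":0,"fingers":0.4},
  {"tx":0,"ty":0,"tz":0.005,"twist":0,"fingers":0.4},
  {"tx":0,"ty":0,"tz":0,"twist":0,"fingers":0.4},
  {"tx":0,"ty":0,"tz":0,"twist":0,"fingers":0.4},
])

```text
clock: 14.92
eef_pos: [624.7, -1.2, 133.5]
tool_rot: [3.142, -0.003, 3.063]
force: [-7.6, 0.6, 1.2]
width: 57.5
gripper_force: 65.5
```

Emit:
carry_out([
  {"tx":0,"ty":0,"tz":0.005,"twist":0,"fingers":0.4},
  {"tx":0,"ty":0,"tz":0.005,"twist":0,"fingers":0.4},
  {"tx":0,"ty":0,"tz":0,"twist":0,"fingers":0.4},
  {"tx":0,"ty":0,"tz":0,"twist":0,"fingers":0.4},
])

```text
clock: 15.42
eef_pos: [624.7, -1.2, 130.7]
tool_rot: [3.141, -0.003, 3.063]
force: [-7.9, 0.5, 2.8]
width: 57.4
gripper_force: 67.4
```

Emit:
carry_out([
  {"tx":0,"ty":0,"tz":0.004,"twist":0,"fingers":0.4},
  {"tx":0,"ty":0,"tz":0,"twist":0,"fingers":0.4},
  {"tx":0,"ty":0,"tz":0,"twist":0,"fingers":0.4},
])

```text
clock: 15.8
eef_pos: [624.7, -1.2, 129.6]
tool_rot: [3.141, -0.003, 3.063]
force: [-8.0, 1.2, 2.7]
width: 57.4
gripper_force: 67.4
```

Emit:
carry_out([
  {"tx":0,"ty":0,"tz":0.004,"twist":0,"fingers":0.4},
  {"tx":0,"ty":0,"tz":0,"twist":0,"fingers":0.4},
  {"tx":0,"ty":0,"tz":0,"twist":0,"fingers":0.4},
])

```text
clock: 16.18
eef_pos: [624.7, -1.1, 128.4]
tool_rot: [3.141, -0.003, 3.063]
force: [-9.3, 0.6, 3.7]
width: 57.1
gripper_force: 67.4
```

Emit:
carry_out([
  {"tx":0,"ty":0,"tz":0.003,"twist":0,"fingers":0.4},
  {"tx":0,"ty":0,"tz":0,"twist":0,"fingers":0.4},
  {"tx":0,"ty":0,"tz":0,"twist":0,"fingers":0.4},
])

```text
clock: 16.55
eef_pos: [624.7, -1.2, 127.5]
tool_rot: [3.141, -0.003, 3.063]
force: [-10.0, 0.9, 4.3]
width: 57.2
gripper_force: 67.5
```

Emit:
carry_out([
  {"tx":0,"ty":0,"tz":0.004,"twist":0,"fingers":0.4},
  {"tx":0,"ty":0,"tz":0,"twist":0,"fingers":0.4},
  {"tx":0,"ty":0,"tz":0,"twist":0,"fingers":0.4},
])

```text
clock: 16.92
eef_pos: [624.7, -1.2, 127.1]
tool_rot: [3.141, -0.003, 3.063]
force: [-10.3, 1.1, 7.1]
width: 57.2
gripper_force: 68.2
```

Emit:
carry_out([
  {"tx":0,"ty":0,"tz":0.004,"twist":0,"fingers":0.4},
  {"tx":0,"ty":0,"tz":0,"twist":0,"fingers":0.4},
  {"tx":0,"ty":0,"tz":0,"twist":0,"fingers":0.4},
])

```text
clock: 17.3
eef_pos: [624.7, -1.2, 126.8]
tool_rot: [3.141, -0.003, 3.063]
force: [-13.6, 0.6, 14.6]
width: 57.5
gripper_force: 68.8
```

It has hit the slot end. I'll relieve the pressure, then tug outward to verify it is retained.

Emit:
carry_out([
  {"tx":0.004,"ty":0,"tz":-0.007,"twist":0,"fingers":0.4},
  {"tx":0,"ty":0,"tz":0,"twist":0,"fingers":0.4},
  {"tx":0,"ty":0,"tz":0,"twist":0,"fingers":0.4},
])

```text
clock: 17.68
eef_pos: [624.7, -1.2, 127.5]
tool_rot: [3.141, -0.001, 3.063]
force: [-6.5, 1.5, 3.8]
width: 57.1
gripper_force: 67.1
```

Emit:
carry_out([
  {"tx":0.006,"ty":0,"tz":0,"twist":0,"fingers":0.4},
  {"tx":0.003,"ty":0,"tz":0,"twist":0,"fingers":0.4},
  {"tx":0,"ty":0,"tz":0,"twist":0,"fingers":0.4},
  {"tx":0,"ty":0,"tz":0,"twist":0,"fingers":0.4},
])

```text
clock: 18.18
eef_pos: [623.4, -1.1, 127.4]
tool_rot: [-3.142, 0.002, 3.063]
force: [0.7, 0.7, -1.6]
width: 57.2
gripper_force: 67.1
```

Emit:
carry_out([
  {"tx":0.004,"ty":0,"tz":0,"twist":0,"fingers":0.4},
  {"tx":0,"ty":0,"tz":0,"twist":0,"fingers":0.4},
  {"tx":0,"ty":0,"tz":0,"twist":0,"fingers":0.4},
])

```text
clock: 18.55
eef_pos: [622.1, -1.0, 127.4]
tool_rot: [-3.142, 0.002, 3.063]
force: [3.5, -0.6, -1.6]
width: 57.6
gripper_force: 67.0
```

Pulled out, it is free over 1.3 mm with no pin force, so the pin has snapped out. It catches at 2.6 mm, so the stud head is retaining it. I'll centre it and release.

Emit:
carry_out([
  {"tx":-0.004,"ty":0,"tz":0.0015,"twist":0,"fingers":0.4},
  {"tx":0,"ty":0,"tz":0,"twist":0,"fingers":0.4},
  {"tx":0,"ty":0,"tz":0,"twist":0,"fingers":0.7},
  {"tx":0,"ty":0,"tz":0,"twist":0,"fingers":0.8},
  {"tx":0,"ty":0,"tz":0,"twist":0,"fingers":1},
  {"tx":0,"ty":0,"tz":0,"twist":0,"fingers":1},
  {"tx":0,"ty":0,"tz":0,"twist":0,"fingers":1},
  {"tx":0,"ty":0,"tz":0,"twist":0,"fingers":1},
])

```text
clock: 19.55
eef_pos: [622.3, -1.0, 126.6]
tool_rot: [-3.142, -0.0, 3.063]
force: [-0.6, -0.3, 0.8]
width: 85.2
gripper_force: 0.0
```

Emit:
carry_out([
  {"tx":0,"ty":0,"tz":-0.05,"twist":0,"fingers":1},
  {"tx":0,"ty":0,"tz":-0.1,"twist":0,"fingers":1},
  {"tx":0,"ty":0,"tz":-0.15,"twist":0,"fingers":1},
  {"tx":0.15,"ty":0,"tz":-0.1,"twist":0,"fingers":1},
  {"tx":0.18,"ty":0,"tz":0,"twist":0,"fingers":1},
  {"tx":0.18,"ty":0,"tz":0,"twist":0,"fingers":1},
  {"tx":0,"ty":0,"tz":0,"twist":0,"fingers":1},
  {"tx":0,"ty":0,"tz":0,"twist":0,"fingers":1},
])

```text
clock: 20.55
eef_pos: [471.1, 11.1, 247.9]
tool_rot: [3.141, 0.003, 3.063]
force: [0.7, -0.1, -0.9]
width: 85.5
gripper_force: 0.0
```

```bash
python3 - <<'E'
from h import *
s=cam('scene');t=cam('top');print(ctrl.read_state()['eef_pos'],ctrl.read_state()['force'])
A=zoom(s['color'],200,100,100,110,5);B=zoom(t['color'],180,110,60,100,5)
h=max(A.shape[0],B.shape[0]);f=lambda q:cv2.copyMakeBorder(q,0,h-q.shape[0],0,0,0);cv2.imwrite('pics/z5.png',np.hstack([f(A),f(B)]))
E
```

```text
[471.52815277  10.96819322 247.2893738 ] [-0.06085189  0.36588272  0.09091414]
```

View pics/z5.png

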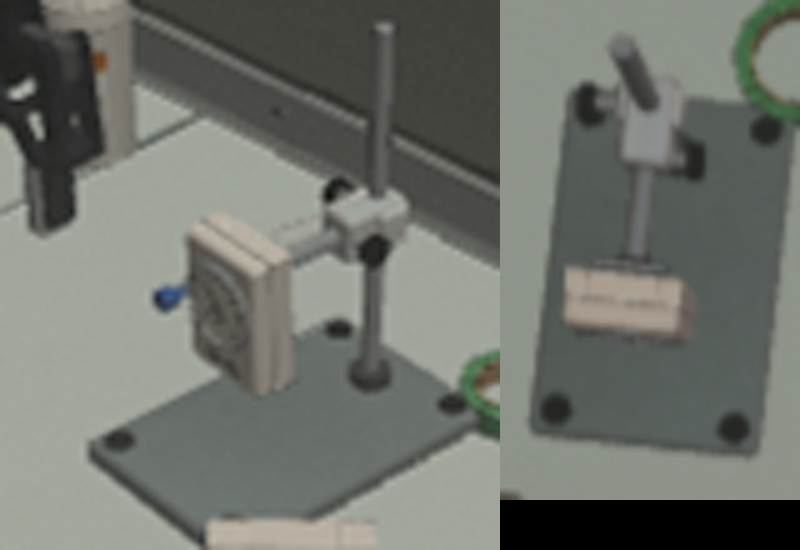

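The gauge hangs upright and square on the plate at about scene px (248,162), dial outward and gripper clear. I'm handing it in.

```bash
python3 -c "
from cell import job
print(job.finish_job())"
```

```text
the job is handed in; nothing more can be done
None
```

The gauge is hanging on the stud with the dial outward, and I handed the job in at about 20.6 s; the hand-in returned no verdict. By feel, the pin has snapped out and the stud head holds the gauge against a light outward tug. The highest force reading was about 20 N.

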